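# Shut down the cup dryer and lift the smallest suction cup out with the tongs

### The job

The washed suction cups on the warm-air dryer are dry but still hot: shut the dryer down by pressing its heater key, then its fan key, then its power key, one at a time, leaving the timer key alone. Then take the spring tongs lying on the steel box, close their jaws on the smallest cup and lift it, upright, well clear of the tray (about ten centimetres), never touching a cup with the gripper and leaving the other cups and the other things where they are. Finish while holding it there: still, squeezed between the two jaws, the tongs gripped and nothing else carrying the cup.

Things in the scene. Friction and masses are not known exactly. Their poses are not given: they have to be found in the camera images.
- dryer: warm-air cup dryer, fixed low white housing, 200 (x) x 270 (y) mm. Origin: centre of its underside; x from the control ledge in front to the tray behind, y left. Ledge: x -98 to -35 mm, top 32 mm up, four square black keys. Tray: x -35 to 100, rim 48 mm up, flat perforated plate 46 mm up; the cups stand on it in a row near x = 32, y = -88, 0, 88 mm, in any order
- heater_key_top (a point): middle of the top of the heater key, leftmost (+y) of four, three wavy lines on it. Each key cap is 22 x 22 mm, stands 9.5 mm above the ledge, neighbours 54 mm apart centre to centre; pressed straight down
- heater_key (a joint): travel of the heater key, 0 = up, 0.004 = fully down (m); springs back; starts to move at about 1.6 N and takes about 5 N fully down. A press counts from 0.003 down
- fan_key_top (a point): middle of the top of the fan key, second from left, three blades on it; same size
- fan_key (a joint): travel of the fan key, same values and spring
- timer_key_top (a point): middle of the top of the timer key, third from left, clock face on it; same size; not to be pressed
- timer_key (a joint): travel of the timer key, same values and spring
- power_key_top (a point): middle of the top of the power key, rightmost, broken ring with a bar on it; same size
- power_key (a joint): travel of the power key, same values and spring
- steel_box: closed stainless instrument box that stays put, the tongs lie on its lid; 107 x 195 x 44 mm (its long side along its own y), lid top 44 mm above the worktop. Origin: centre of its underside
- tongs_grip (a point): grip point of the tongs: midway between the two arms, 98 mm from the pivot, half-way up (13 mm above the lid when lying on it), near their balance point. Axes: x from pivot to jaws, y to the left arm, z up. Tongs 240 mm long, 26 mm tall at pivot and jaws, 0.11 kg. Arms: upright strips 18 mm high, flat outside from 57 to 138 mm from the pivot, 51 mm apart over their outer faces here when open
- tongs_jaws (a point): midpoint between the jaws, 97 mm ahead of tongs_grip, same height and axes. Black silicone jaws 26 mm tall, 30 mm long along x, hollowed to the cup's roundness; open: inner faces 72 mm apart, backs 88 mm. Closed on the small cup, the arms are about 34 mm apart over their outer faces at the grip
- tongs_left: left arm of the tongs with its jaw; origin on the pivot, half-way up. A pivot spring holds the arms open against a stop: squeezed from both sides at the grip point they begin to close at about 5.5 N and reach the small cup at about 7 N; more squeeze presses the jaws on the cup, with half of the extra force. The jaws move twice as far as the arms do at the grip
- tongs_right: right arm of the tongs with its jaw; origin on the pivot, half-way up. With the arms squeezed to 45 mm at the grip the tongs sit firmly in the fingers for carrying and the jaws are still 60 mm apart
- tongs: pivot of the tongs; origin at the underside of the pivot pin, axes as at tongs_grip
- small_cup: the cup to lift: the smallest clear suction cup, standing mouth down, 42 mm across the rim, tapering to 36 mm across at 20 mm and to a dome, 59 mm high with its valve nipple, 0.018 kg; origin at the centre of its underside, z up
- small_cup_mid (a point): on the small cup's axis 17 mm above its underside: the height for the middle of the jaws (cup 37 mm across there)
- medium_cup: the middle cup, 51 mm across the rim, 68 mm high; origin at the centre of its underside; stays where it is
- large_cup: the large cup, 58 mm across the rim, 76 mm high; origin at the centre of its underside; stays where it is
- gel: gel tube lying on the worktop, 44 x 148 x 30 mm, a bystander
- hammer: reflex hammer lying on the worktop, 30 x 176 x 11 mm, a bystander
- protractor: clear joint goniometer lying flat behind the dryer, 52 x 237 x 6 mm, a bystander

How it is judged (in metres and radians):
On the way, in this order (a step that is already met when the one before it is completed fails the run):
1. the heater key is pressed down (value of joint heater_key above 0.003 m), for 0.05 s.
2. then the fan key (value of joint fan_key above 0.003 m), for 0.05 s.
3. then the power key (value of joint power_key above 0.003 m), for 0.05 s.
4. the tongs are gripped by both arms and lifted off the box (contact force between each of tongs_left, tongs_right and the fingers above 0.5 N and height (world z) of tongs_grip above 0.07 m and contact force between tongs and steel_box below 0.1 N), for 0.2 s.
5. both jaws are closed on the small cup while it still stands on the tray (contact force between each of tongs_left, tongs_right and small_cup above 0.5 N and height (world z) of small_cup below 0.056 m), for 0.05 s.
At the end, for the whole second after the job is handed in: The small cup hangs in both jaws of the tongs, underside 60 mm or more above the plate, within 0.35 rad of upright, still; the fingers press both arms; the cup touches neither robot nor dryer, the tongs neither dryer nor box; the other cups are within 30 mm of where they were (height (world z) of small_cup above 0.106 m and angle between small_cup's own z axis and vertical below 0.35 rad and contact force between each of tongs_left, tongs_right and small_cup above 0.5 N and contact force between each of tongs_left, tongs_right and the fingers above 0.5 N and contact force between small_cup and the arm below 0.1 N and contact force between small_cup and the fingers below 0.1 N and contact force between each of small_cup, tongs and dryer below 0.1 N and contact force between tongs and steel_box below 0.1 N and linear speed of small_cup below 0.03 m/s and distance of each of medium_cup, large_cup from where it was at the start of the episode below 0.03 m); the arm keeps its last pose, push and grip.
It fails at once if the timer key is pressed (value of joint timer_key above 0.002 m).
It fails at once if two keys are down at once (value of joint each of heater_key, fan_key above 0.002 m or value of joint each of heater_key, power_key above 0.002 m or value of joint each of fan_key, power_key above 0.002 m).
It fails at once if the gripper or arm touches a hot cup (contact force between any of small_cup, medium_cup, large_cup and the fingers above 0.3 N or contact force between any of small_cup, medium_cup, large_cup and the arm above 0.3 N).
It fails at once if the small cup is knocked over, or another cup is moved or tipped (distance of any of medium_cup, large_cup from where it was at the start of the episode above 0.03 m or angle between any of medium_cup, large_cup's own z axis and vertical above 0.3 rad or angle between small_cup's own z axis and vertical above 0.6 rad).
It fails at once if a bystander is moved (distance of any of gel, hammer, protractor from where it was at the start of the episode above 0.04 m).
It also fails if it takes over 61 s, if anything falls off the work surface, if the arm or the gripper's body presses on something with over 40 N, if the wrist force passes 120 N, or if a joint passes its speed limit or range.

### The arm

A 7-joint arm with a two-finger parallel gripper is mounted at the origin on a cart in front of the work surface, level with it; the furniture and walls round the work are solid. World frame = base frame: x ahead of the robot, y to its left, z up, the work surface at z = 0. Lengths are in mm, angles in rad, forces in N, time in s.
With the tool pointing down it reaches from about 350 to 900 mm from the base axis. Payload 19.9 kg.
Tool frame: the origin (TCP) lies at the very end of the fingers, on their centre line; the grasp point (between the pads) lies 19 mm behind it; z points along the fingers, y is the line along which they close (so a half turn about z gives the same grasp; the last joint's range is limited). The gripper opens to 94 mm and grips with 3 to 60 N. Pads are 16 mm wide; open, the fingers measure 119 mm over their backs; the gripper's body (75 mm by 177 mm) begins 78 mm behind the grasp point.
Start: joints at [-1.161, 0.417, -0.01, 1.614, 0.005, 1.111, -0.053], TCP at [272.853, 562.272, 205.425] pointing down, gripper open.
Joint ranges: [-2.81, 2.81], [-0.39, 2.02], [-1.27, 1.25], [0.06, 2.57], [-1.19, 4.33], [0.19, 2], [-2.82, 2.82]. Speed limits (rad/s): [1.89, 1.89, 2.39, 2.39, 3.01, 3.01, 3.01].

### API

Orientations are given as a 3x3 rotation matrix whose columns are the frame's x, y, z axes.
In Python, from workcell import env gives the robot as it stands. The module is installed in compiled form; this text tells all that it offers.
- The arm moves only by the tool drive_tool, never from a script. Its argument "increments" is a list of rows, each a list of 6 numbers: the shift along the world's x, y, z in m, then the turn, a rotation vector about the world's x, y, z in degrees. A call has 1 to 20 rows; each row shifts and turns the commanded pose from where the row before left it; what a row does not reach is not made up. A row lasts 1/10 s, in which the tool goes at most 50 mm and 8.59 degrees, less where a joint would pass 70% of its speed; a pose out of reach is approached as far as the arm can. A call is refused whole if a number of a shift passes 0.05 or a number of a turn 8.59, either way. A call with a gripper value outside its range is refused whole. "gripper" is the opening in per cent of the stroke, from 0 (shut) to 100 (fully open), set as the call begins (left out, the last holds). The fingers move at their own pace and stop on an object; "force" is the grip in N (left out, the last holds). Time passes only in rows, so rows that do not move let the fingers close. It gives the time, the measured TCP pose, the force, the opening and the grip force at its end, in the units of the state.
- env.get_obs(): the state, without advancing time (a new reading comes with each control period).
- env.get_image(name): name is "side" or "top" or "wrist"; returns a dict with "image" (384x512x3 uint8, red, green, blue), "depth" (384x512 float32, mm along the optical axis (not along the pixel's ray), 0 where there is no reading), "K" (3x3 intrinsics, pixels), "dist" ([k1, k2, p1, p2, k3] as OpenCV has them; the pictures are not rectified), "R" (3x3) and "t" (3): a world point X has camera coordinates R X + t. Camera axes: x right, y down, z forward; pixel columns grow to the right and rows downward; lengths in mm; the calibration is good to about 2 mm. A picture is of the moment at which its call begins.
- env.close_job(): hands the job in; it is judged then, once.
The state is a dict: "t": time; "joint_pos": joint angles; "joint_vel": joint speeds; "joint_efforts": joint torques, N m; "eef_pos": TCP position; "eef_rot": TCP orientation; "ft_force": force on the tool from outside, world axes, zero at the start; "moment": the same for the moment, N m; "opening": finger opening in mm; "grip_force": force on a finger pad.
Only numpy, scipy, OpenCV 4.12 (cv2) and the standard library are available. Lean on these libraries where they do the work, as an engineer would, in place of code of your own. Each camera call takes 0.05 s, during which the arm holds its last target. There are 200 camera calls.

## Working session

There is one attempt and no reset: what is moved stays moved. The work goes in short steps, Python scripts to look and compute and a tool call to move; the robot and the scene stay as the last step left them, time stands still between calls to the robot, and variables do not carry over. Pictures are saved under pics/ and viewed, at most 10 in all, crops included, and the job is handed in when it is done.

Besides the shell and the picture viewer there is one more tool, called as name(argument=value, ...), one argument or row to a line, values as JSON. drive_tool: Moves the arm, as the interface text tells. Its arguments: {"type":"object","properties":{"increments":{"type":"array","items":{"type":"array","items":{"type":"number"}}},"gripper":{"type":"number"},"force":{"type":"number"}},"required":["increments"]}

```bash
mkdir -p pics
cat > h.py <<'E'
import numpy as np, cv2, pickle
from workcell import env
def grab(name):
    d=env.get_image(name); pickle.dump(d,open(f'{name}.pkl','wb')); return d
def load(name): return pickle.load(open(f'{name}.pkl','rb'))
def ray(d,u,v):
    p=cv2.undistortPoints(np.array([[[u,v]]],float),d['K'],np.array(d['dist']))[0,0]
    R=np.array(d['R']);t=np.array(d['t']).ravel()
    return -R.T@t, R.T@np.array([p[0],p[1],1.0])
def atz(d,u,v,z):
    c,r=ray(d,u,v); return c+r*(z-c[2])/r[2]
def atd(d,u,v):
    c,r=ray(d,u,v); return c+r*d['depth'][int(round(v)),int(round(u))]
E
python3 - <<'E'
from h import *
for n in ['top','side']:
    d=grab(n); cv2.imwrite(f'pics/{n}.png',cv2.resize(d['image'][...,::-1],(800,600),interpolation=cv2.INTER_CUBIC))
    print(n,-np.array(d['R']).T@np.array(d['t']).ravel(), np.array(d['K'])[0])
o=env.get_obs();print(o['t'],o['eef_pos'],np.round(o['eef_rot'],3),o['opening'],o['ft_force'])
E
```

```text
top [447.14734857 -17.05416759 900.12433567] [370.63028888   0.         254.66798985]
side [394.81555977 514.93277685 827.78706109] [400.94589123   0.         250.271213  ]
0.1 [272.71232358 561.99520788 204.91368981] [[-0.9    0.437 -0.   ]
 [ 0.437  0.9   -0.001]
 [-0.    -0.001 -1.   ]] 94.1576663182092 [-0.04691611 -0.08631541  0.41285898]
```

View pics/top.png

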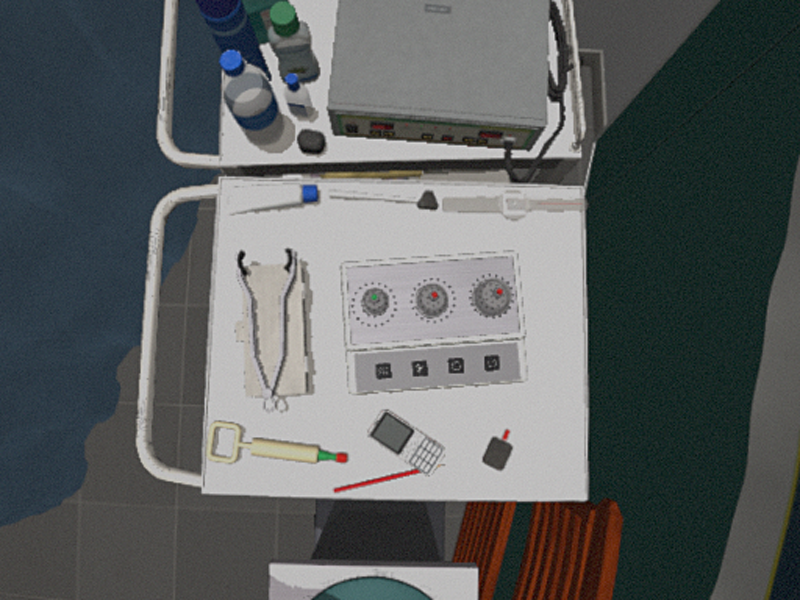

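View pics/side.png

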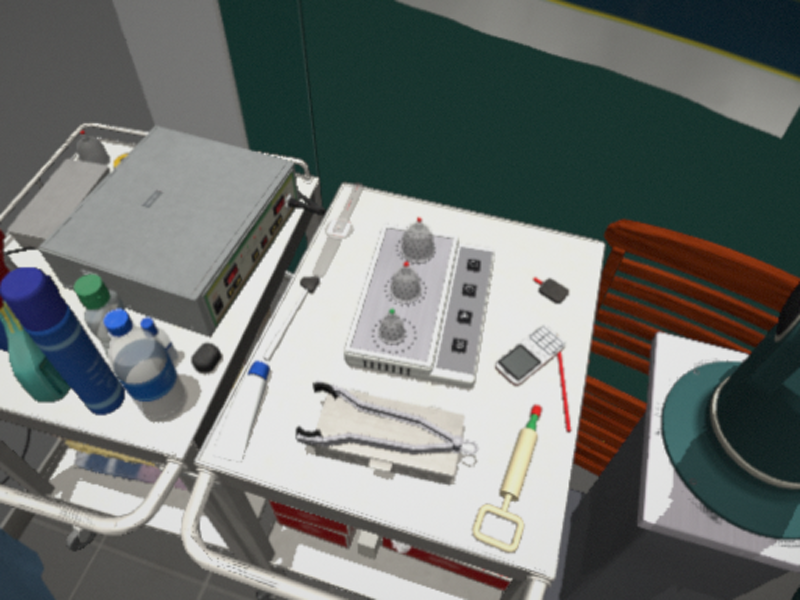

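The top view shows the dryer keys at about (384,371), (420,368), (456,366) and (492,363) on the 800-pixel scale. The smallest cup, with the green nipple, is leftmost at (375,300). The tongs' pivot is near (272,395) and the jaws near (241,264) and (290,262). I'll enlarge this area.

Run:
```python
from h import *
d=load('top')
cv2.imwrite('pics/topc.png',cv2.resize(d['image'][150:270,145:345,::-1],None,fx=4,fy=4,interpolation=cv2.INTER_CUBIC))
for u,v in [(384,371),(420,368),(456,366),(492,363)]:
    print(np.round(atz(d,u*.64,v*.64,41.5),1),np.round(atd(d,u*.64,v*.64),1))
```

```text
[445.9 -10.3  41.5] [445.9 -10.3  38.1]
[451.4 -63.3  41.5] [451.4 -63.5  38.9]
[ 455.4 -116.6   41.5] [ 455.4 -116.8   40.1]
[ 460.8 -170.2   41.5] [ 460.8 -170.2   41.6]
```

View pics/topc.png

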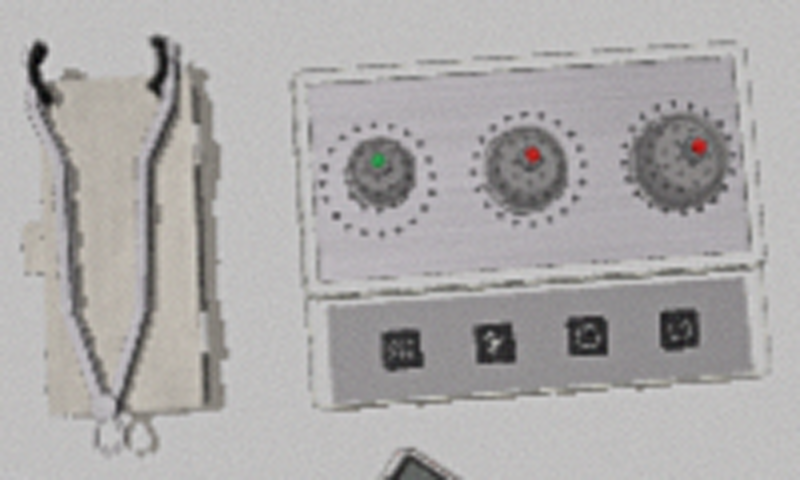

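The crop shows the key centres at (402,349), (494,344), (587,336) and (679,329), and the small cup's dotted ring centred at about (379,180). The tongs' pivot is near (112,408), the jaw midpoint near (104,70), and the arms at the grip near x = 63 and 153 at y ≈ 238.

Run:
```python
from h import *
d=load('top')
f=lambda x,y,z:atz(d,145+(x+.5)/4-.5,150+(y+.5)/4-.5,z)
K=np.array([f(*p,41.5) for p in [(402,349),(494,344),(587,336),(679,329)]]);print(K.round(1))
m=K.mean(0);e=K[0]-K[3];y=e/np.linalg.norm(e);x=np.array([y[1],-y[0],0]);print('len',np.linalg.norm(e),'yaw',np.degrees(np.arctan2(x[1],x[0])))
for p in [(379,180),(529,169),(680,158)]:
    c=f(*p,46);print('ring',c.round(1),((c-m)@x).round(1),((c-m)@y).round(1))
for n,p,z in [('piv',(112,408),70),('jm',(104,70),70),('gl',(63,238),66),('gr',(153,238),66),('jl',(30,75),70),('jr',(178,65),70)]: print(n,f(*p,z).round(1))
```

```text
[[ 447.2   -8.8   41.5]
 [ 451.1  -61.8   41.5]
 [ 456.8 -115.5   41.5]
 [ 461.8 -169.    41.5]]
len 160.84831784398946 yaw 5.237597414602335
ring [544.2   6.8  46. ] 98.4 87.0
ring [552.7 -80.2  46. ] 98.8 -0.4
ring [ 561.2 -168.4   46. ] 99.3 -89.1
piv [410.6 151.3  70. ]
jm [601.  164.6  70. ]
gl [504.8 184.1  66. ]
gr [506.1 132.9  66. ]
jl [597.2 207.   70. ]
jr [604.7 122.3  70. ]
```

drive_tool(
  increments=[
    [0.013,-0.044,0,0,0,2.4],
    [0.013,-0.044,0,0,0,2.4],
    [0.013,-0.044,0,0,0,2.4],
    [0.013,-0.044,0,0,0,2.4],
    [0.013,-0.044,0,0,0,2.4],
    [0.013,-0.044,0,0,0,2.4],
    [0.013,-0.044,0,0,0,2.4],
    [0.013,-0.044,0,0,0,2.4],
    [0.013,-0.044,0,0,0,2.4],
    [0.013,-0.044,0,0,0,2.4],
    [0.013,-0.044,0,0,0,2.4],
    [0.013,-0.044,0,0,0,2.4],
    [0.013,-0.044,0,0,0,2.4],
    [0,0,0,0,0,0],
    [0,0,0,0,0,0],
  ],
  gripper=0,
  force=20,
)

```text
t: 1.6
eef_pos: [441.7, -10.4, 205.2]
eef_rot: [[-0.996, -0.09, -0.001], [-0.09, 0.996, -0.0], [0.001, -0.0, -1.0]]
ft_force: [-0.3, 1.0, -1.0]
opening: 0.3
grip_force: 0.0
```

drive_tool(
  increments=[
    [0.002,0.001,-0.04,0,0,0],
    [0.002,0.001,-0.04,0,0,0],
    [0.001,0,-0.04,0,0,0],
    [0,0,-0.03,0,0,0],
    [0,0,-0.006,0,0,0],
    [0,0,-0.006,0,0,0],
    [0,0,-0.006,0,0,0],
    [0,0,0,0,0,0],
    [0,0,0,0,0,0],
  ],
)

```text
t: 2.5
eef_pos: [447.4, -7.1, 38.4]
eef_rot: [[-0.996, -0.093, 0.001], [-0.093, 0.996, 0.001], [-0.002, 0.001, -1.0]]
ft_force: [-1.8, 2.7, 3.8]
opening: 0.3
grip_force: 2.1
```

drive_tool(
  increments=[
    [0,-0.001,-0.0015,0,0,0],
    [0,0,-0.001,0,0,0],
    [0,0,0,0,0,0],
    [0,0,0,0,0,0],
  ],
)

```text
t: 2.9
eef_pos: [447.8, -7.6, 36.9]
eef_rot: [[-0.996, -0.093, 0.002], [-0.093, 0.996, 0.002], [-0.002, 0.002, -1.0]]
ft_force: [-12.5, 8.1, 47.0]
opening: 0.2
grip_force: 23.9
```

drive_tool(
  increments=[
    [0,0,0.025,0,0,0],
    [0.002,-0.027,0,0,0,0],
    [0.002,-0.027,0,0,0,0],
    [0,0,-0.015,0,0,0],
    [0,0,-0.006,0,0,0],
    [0,0,-0.003,0,0,0],
    [0,0,0,0,0,0],
  ],
)

```text
t: 3.6
eef_pos: [451.2, -63.1, 37.1]
eef_rot: [[-0.996, -0.092, 0.001], [-0.092, 0.996, -0.0], [-0.001, -0.0, -1.0]]
ft_force: [-10.7, -5.6, 35.5]
opening: 0.4
grip_force: 17.6
```

drive_tool(
  increments=[
    [0,0,0,0,0,0],
    [0,0,0.025,0,0,0],
    [0,0,0.01,0,0,0],
    [0.003,-0.036,0,0,0,0],
    [0.004,-0.035,0,0,0,0],
    [0.004,-0.035,0,0,0,0],
    [0,0,-0.015,0,0,0],
    [0,0,-0.01,0,0,0],
    [0,0,-0.006,0,0,0],
    [0,0,-0.003,0,0,0],
    [0,0,-0.001,0,0,0],
    [0,0,0,0,0,0],
  ],
)

```text
t: 4.8
eef_pos: [461.8, -167.9, 37.1]
eef_rot: [[-0.996, -0.094, -0.0], [-0.094, 0.996, 0.001], [0.0, 0.001, -1.0]]
ft_force: [-13.8, 3.4, 37.5]
opening: 0.3
grip_force: 18.5
```

drive_tool(
  increments=[
    [0,0,0.03,0,0,0],
    [0,0,0.05,0,0,0],
    [0,0,0.05,0,0,0],
    [0.005,0.04,0.013,0,0,0],
    [0.005,0.041,0,0,0,0],
    [0.005,0.041,0,0,0,0],
    [0.005,0.041,0,0,0,0],
    [0.006,0.041,0,0,0,0],
    [0.006,0.041,0,0,0,0],
    [0.006,0.041,0,0,0,0],
    [0.006,0.04,0,0,0,-1],
    [0,0,0,0,0,0],
    [0,0,0,0,0,0],
    [0,0,0,0,0,0],
  ],
  gripper=100,
)

```text
t: 6.2
eef_pos: [505.6, 156.6, 179.0]
eef_rot: [[-0.997, -0.075, -0.0], [-0.075, 0.997, -0.0], [0.0, -0.0, -1.0]]
ft_force: [-0.6, -0.7, -0.3]
opening: 94.2
grip_force: 0.0
```

Run:
```python
from h import *
d=grab('wrist'); cv2.imwrite('pics/w1.png',cv2.resize(d['image'][...,::-1],(800,600),interpolation=cv2.INTER_CUBIC))
o=env.get_obs();print(o['eef_pos'],-np.array(d['R']).T@np.array(d['t']).ravel())
```

```text
[505.71213511 156.39699936 179.04616409] [435.61361215 151.87028635 357.54106251]
```

View pics/w1.png

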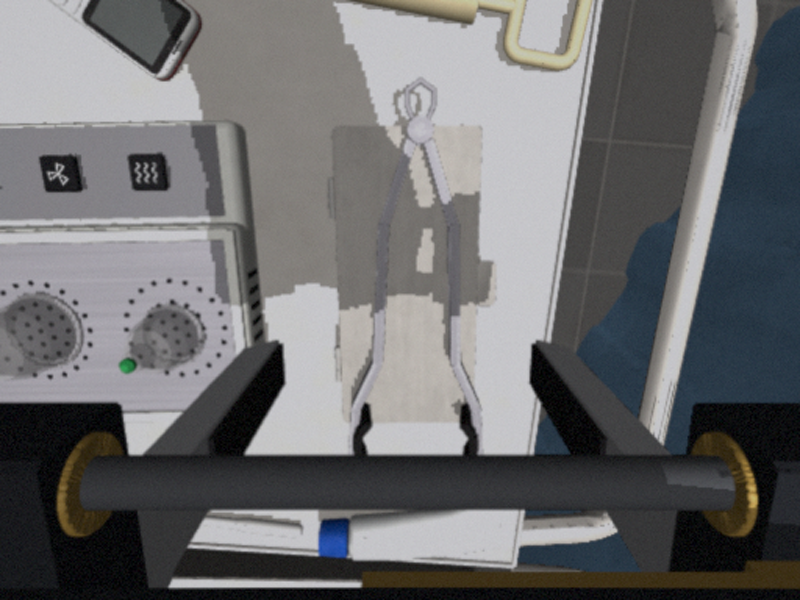

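The wrist view shows the pivot at (420,129), the arms' outer edges at v ≈ 285 near u = 377 and 461, and the jaws near (361,425) and (473,425). The heater key is at (148,172).

Run:
```python
from h import *
d=load('wrist')
for n,u,v,z in [('piv',420,129,70),('a1',377,285,66),('a2',461,285,66),('b1',383,222,66),('b2',457,222,66),('j1',358,412,70),('j2',476,412,70),('heater',148,172,41.5),('ring',168,325,46),('boxTL',334,127,44),('boxTR',481,127,44),('boxBL',345,420,44)]:
    print(n,atz(d,u*.64,v*.64,z).round(1))
```

```text
piv [411.8 157.3  70. ]
a1 [501.7 138.9  66. ]
a2 [497.9 188.9  66. ]
b1 [464.1 140.1  66. ]
b2 [460.9 182.8  66. ]
j1 [583.4 132.   70. ]
j2 [577.8 206.1  70. ]
heater [446.9  -6.3  41.5]
ring [543.    3.9  46. ]
boxTL [412.4 106.6  44. ]
boxTR [405.9 193.9  44. ]
boxBL [603.4 121.6  44. ]
```

drive_tool(
  increments=[
    [0.001,0.002,-0.04,0,0,0],
    [0.001,0.002,-0.04,0,0,0],
    [0,0,-0.03,0,0,0],
    [0,0,-0.014,0,0,0],
    [0,0,-0.008,0,0,0],
    [0,0,0,0,0,0],
    [0,0,0,0,0,0],
  ],
)

```text
t: 6.95
eef_pos: [508.6, 161.3, 48.1]
eef_rot: [[-0.997, -0.075, 0.001], [-0.075, 0.997, 0.001], [-0.002, 0.0, -1.0]]
ft_force: [0.5, 0.6, -0.3]
opening: 94.1
grip_force: 0.0
```

drive_tool(
  increments=[
    [0,0,0,0,0,0],
    [0,0,0,0,0,0],
    [0,0,0,0,0,0],
    [0,0,0,0,0,0],
    [0,0,0,0,0,0],
    [0,0,0,0,0,0],
    [0,0,0,0,0,0],
    [0,0,0,0,0,0],
    [0,0,0,0,0,0],
    [0,0,0,0,0,0],
  ],
  gripper=48,
  force=20,
)

```text
t: 7.95
eef_pos: [507.9, 161.3, 47.0]
eef_rot: [[-0.997, -0.075, 0.0], [-0.075, 0.997, 0.0], [-0.0, -0.0, -1.0]]
ft_force: [1.1, 0.7, 0.4]
opening: 45.0
grip_force: 6.6
```

drive_tool(
  increments=[
    [0,0,0.005,0,0,0],
    [0,0,0.01,0,0,0],
    [0,0,0.015,0,0,0],
    [0,0,0.015,0,0,0],
    [0,0,0.015,0,0,0],
    [0,0,0.015,0,0,0],
    [0,0,0.015,0,0,0],
    [0,0,0.01,0,0,0],
    [0,0,0.005,0,0,0],
    [0,0,0,0,0,0],
    [0,0,0,0,0,0],
    [0,0,0,0,0,0],
  ],
)

```text
t: 9.15
eef_pos: [507.5, 161.1, 151.3]
eef_rot: [[-0.997, -0.075, -0.001], [-0.075, 0.997, -0.001], [0.001, -0.0, -1.0]]
ft_force: [-1.3, -0.0, -2.0]
opening: 45.3
grip_force: 5.9
```

Run:
```python
from h import *
ims=[]
for n in ['wrist','side']:
    d=grab(n); ims.append(d['image'][...,::-1])
w=ims[0][0:384,80:480]; s=ims[1][60:340,130:410]
cv2.imwrite('pics/w2.png',np.hstack([cv2.resize(w,(400,384)),cv2.resize(s,(384,384))]))
```

```text
(no output)
```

View pics/w2.png

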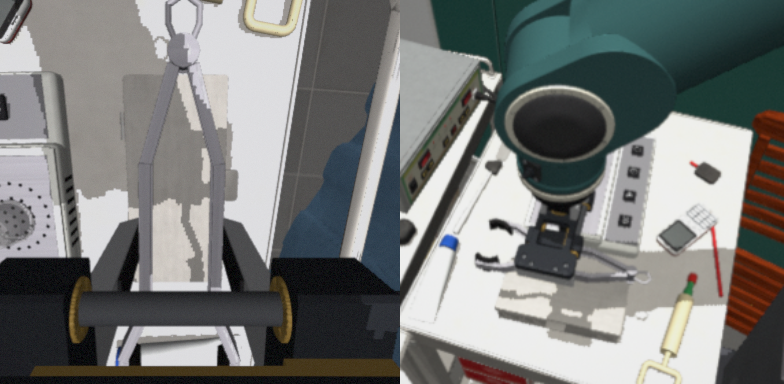

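The tongs hang level and centred in the fingers. The pivot is at (262,50) in wrist pixels, and the jaws show in the side view at about native (195,250) and (203,224).

Run:
```python
from h import *
d=load('wrist'); o=env.get_obs(); p=np.array(o['eef_pos']);print(p)
for u,v in [(262,50),(262,48),(226,170),(300,170)]: print('piv/arms',atd(d,u,v).round(1))
print('piv@z',atz(d,262,50,174).round(1))
d=load('side');
cv2.imwrite('pics/s2.png',cv2.resize(d['image'][190:290,170:320,::-1],None,fx=5,fy=5,interpolation=cv2.INTER_CUBIC))
t=load('top')
d=grab('top'); cv2.imwrite('pics/t2.png',cv2.resize(d['image'][130:270,140:340,::-1],None,fx=4,fy=4,interpolation=cv2.INTER_CUBIC))
```

```text
[507.63312531 161.16257317 151.45472194]
piv/arms [411.  155.1 174.1]
piv/arms [410.  155.  173.5]
piv/arms [468.2 141.  168.6]
piv/arms [465.2 178.6 169.6]
piv@z [411.  155.1 174. ]
```

View pics/s2.png

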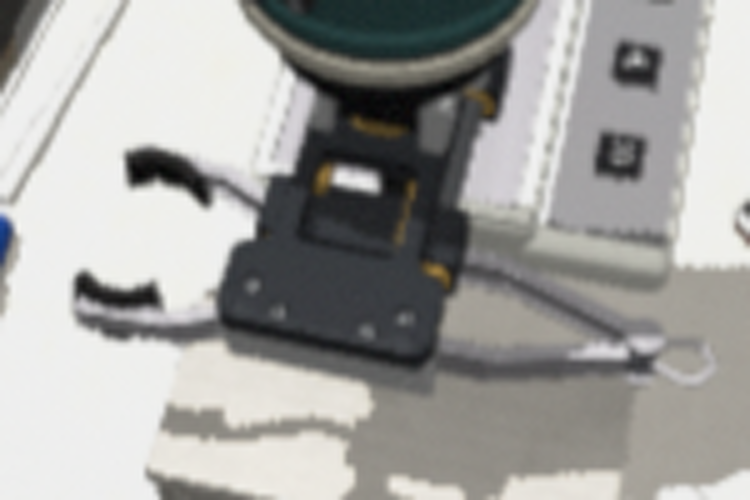

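View pics/t2.png

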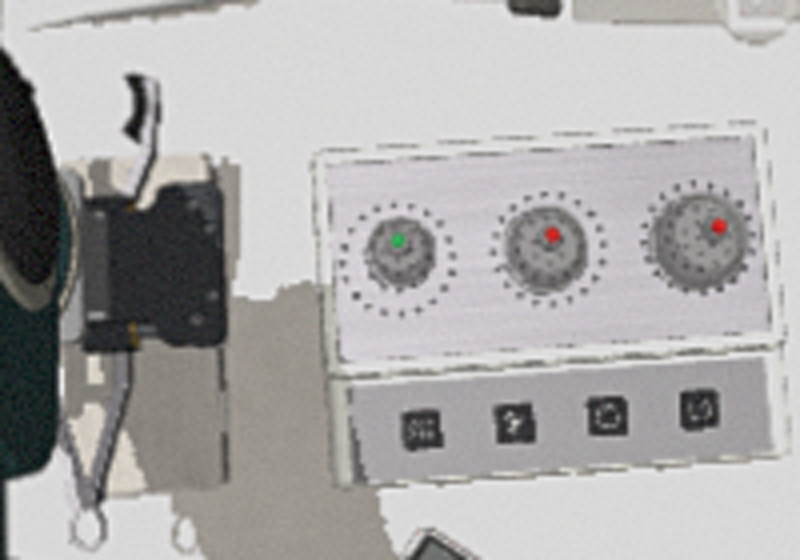

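Both jaws are visible in the side crop: left jaw top at about (118,288), right at about (170,172). In the top crop the right jaw is at (138,105), the cup's nipple at (398,240) and its ring centred at (399,260).

Run:
```python
from h import *
s=load('side');t=load('top')
fs=lambda x,y,z:atz(s,170+(x+.5)/5-.5,190+(y+.5)/5-.5,z).round(1)
ft=lambda x,y,z:atz(t,140+(x+.5)/4-.5,130+(y+.5)/4-.5,z).round(1)
a,b=fs(118,285,174),fs(170,172,174);print('jaws side',a,b,(a+b)/2)
print('rjaw top',ft(138,105,174),'ring',ft(399,260,46),'nip top',ft(398,240,105),'dome',ft(401,253,66))
s0=s; print('nip side', atz(s0,392*.64,312*.64,105).round(1))
o=env.get_obs();R=np.array(o['eef_rot']);print(R.round(4))
```

```text
jaws side [600.8 194.4 174. ] [600.7 142.3 174. ] [600.75 168.35 174.  ]
rjaw top [604.7 135.9 174. ] ring [544.2   6.8  46. ] nip top [548.4   6.  105. ] dome [546.    5.2  66. ]
nip side [545.8  10.8 105. ]
[[-9.972e-01 -7.520e-02 -6.000e-04]
 [-7.520e-02  9.972e-01 -4.000e-04]
 [ 6.000e-04 -4.000e-04 -1.000e+00]]
```

drive_tool(
  increments=[
    [-0.003,-0.008,0,0,0,0],
    [-0.006,-0.016,0,0,0,0],
    [-0.007,-0.019,0,0,0,0],
    [-0.007,-0.019,0,0,0,0],
    [-0.007,-0.019,0,0,0,0],
    [-0.007,-0.019,0,0,0,0],
    [-0.007,-0.019,0,0,0,0],
    [-0.007,-0.019,0,0,0,0],
    [-0.005,-0.016,0,0,0,0],
    [-0.003,-0.008,-0.01,0,0,0],
    [0,0,-0.015,0,0,0],
    [0,0,-0.01,0,0,0],
    [0,0,0,0,0,0],
    [0,0,0,0,0,0],
    [0,0,0,0,0,0],
  ],
)

```text
t: 10.8
eef_pos: [449.1, -0.6, 117.3]
eef_rot: [[-0.997, -0.076, 0.001], [-0.076, 0.997, 0.0], [-0.001, -0.0, -1.0]]
ft_force: [0.0, -0.4, -2.0]
opening: 45.1
grip_force: 5.9
```

Run:
```python
from h import *
s=grab('side')['image'][...,::-1];t=grab('top')['image'][...,::-1]
a=cv2.resize(s[120:260,190:330],None,fx=2.85,fy=2.85,interpolation=cv2.INTER_CUBIC);b=cv2.resize(t[130:270,180:320],None,fx=2.85,fy=2.85,interpolation=cv2.INTER_CUBIC)
cv2.imwrite('pics/m3.png',np.hstack([a,b]))
print(env.get_obs()['eef_pos'])
```

```text
[449.10123509  -0.61106999 117.28912156]
```

View pics/m3.png

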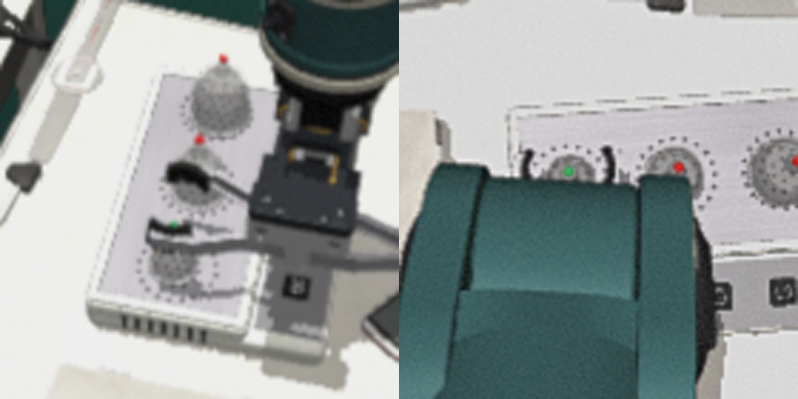

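The top half shows the jaws at about u = 525 and 609 with their tips at v ≈ 149. They straddle the cup, whose nipple is at (568,171).

Run:
```python
from h import *
t=load('top')
ft=lambda x,y,z:atz(t,180+(x-399+.5)/2.85-.5,130+(y+.5)/2.85-.5,z).round(1)
print(ft(525,149,140),ft(609,148,140),ft(522,165,140),ft(612,163,140),'nip',ft(568,171,105))
```

```text
[559.2  36.9 140. ] [561.4 -24.1 140. ] [547.4  38.7 140. ] [550.4 -26.5 140. ] nip [548.3   6.3 105. ]
```

drive_tool(
  increments=[
    [-0.0005,0,-0.01,0,0,0],
    [0,0,-0.01,0,0,0],
    [0,0,-0.01,0,0,0],
    [0,0,-0.01,0,0,0],
    [0,0,-0.01,0,0,0],
    [0,0,-0.008,0,0,0],
    [0,0,-0.004,0,0,0],
    [0,0,-0.001,0,0,0],
    [0,0,0,0,0,0],
    [0,0,0,0,0,0],
    [0,0,0,0,0,0],
  ],
)

```text
t: 12.0
eef_pos: [448.6, -0.7, 54.3]
eef_rot: [[-0.997, -0.075, 0.001], [-0.075, 0.997, 0.0], [-0.001, 0.0, -1.0]]
ft_force: [1.0, 0.7, -1.2]
opening: 45.5
grip_force: 5.9
```

drive_tool(
  increments=[
    [0,0,0,0,0,0],
    [0,0,0,0,0,0],
    [0,0,0,0,0,0],
    [0,0,0,0,0,0],
    [0,0,0,0,0,0],
  ],
  gripper=39,
  force=17,
)

```text
t: 12.5
eef_pos: [448.4, -0.8, 53.9]
eef_rot: [[-0.997, -0.075, 0.0], [-0.075, 0.997, -0.0], [-0.0, -0.0, -1.0]]
ft_force: [-0.1, -0.4, -1.8]
opening: 36.8
grip_force: 7.5
```

drive_tool(
  increments=[
    [0,0,0,0,0,0],
    [0,0,0,0,0,0],
    [0,0,0,0,0,0],
    [0,0,0,0,0,0],
    [0,0,0,0,0,0],
    [0,0,0,0,0,0],
    [0,0,0,0,0,0],
    [0,0,0,0,0,0],
  ],
  gripper=25,
)

```text
t: 13.3
eef_pos: [448.4, -0.7, 53.9]
eef_rot: [[-0.997, -0.075, 0.0], [-0.075, 0.997, -0.0], [-0.0, -0.0, -1.0]]
ft_force: [-0.2, 0.2, -0.6]
opening: 33.4
grip_force: 17.0
```

Stopped at 33.4 mm with 17 N, which fits jaws closed on the cup. Lifting slowly.

drive_tool(
  increments=[
    [0,0,0.002,0,0,0],
    [0,0,0.004,0,0,0],
    [0,0,0.007,0,0,0],
    [0,0,0.01,0,0,0],
    [0,0,0.012,0,0,0],
    [0,0,0.012,0,0,0],
    [0,0,0.012,0,0,0],
    [0,0,0.012,0,0,0],
    [0,0,0.012,0,0,0],
    [0,0,0.01,0,0,0],
    [0,0,0.006,0,0,0],
    [0,0,0.003,0,0,0],
    [0,0,0,0,0,0],
    [0,0,0,0,0,0],
    [0,0,0,0,0,0],
    [0,0,0,0,0,0],
  ],
)

```text
t: 14.9
eef_pos: [448.2, -0.8, 155.6]
eef_rot: [[-0.997, -0.075, -0.001], [-0.075, 0.997, -0.0], [0.001, -0.0, -1.0]]
ft_force: [0.2, -0.5, -1.8]
opening: 33.1
grip_force: 17.0
```

Run:
```python
from h import *
s=grab('side')['image'][...,::-1]
cv2.imwrite('pics/m4.png',cv2.resize(s[110:260,190:340],(600,600),interpolation=cv2.INTER_CUBIC))
o=env.get_obs();print(o['t'],o['eef_pos'],o['opening'],o['grip_force'])
```

```text
14.95 [448.21480532  -0.74600204 155.66798032] 33.69954057447902 16.970060581807047
```

View pics/m4.png

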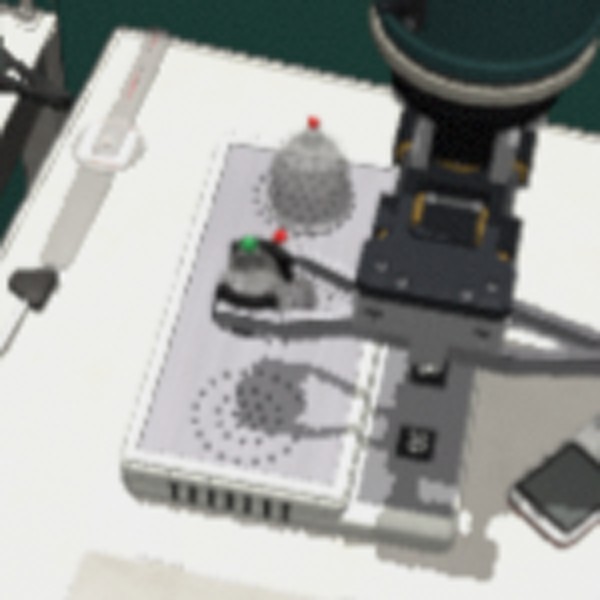

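The small cup, with its green nipple at (249,243), hangs upright between the jaws. Its ring on the tray at about (245,415) is empty, and the other two cups have not moved. Handing in.

```bash
python3 -c "
from workcell import env
print(env.close_job())"
```

```text
the job is handed in; nothing more can be done
None
```

I pressed the heater, fan and power keys in that order, and the small cup now hangs still and upright in the tongs' jaws about 10 cm above the tray. The job is handed in, but it returned no verdict.

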